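# Tap the scale's pan home on its load plate, then zero it

### The job

The scale's round steel pan stands off-centre, riding high on the load plate: tap it gently from opposite sides (left and right, front and back), a little past the middle and back, until it drops level into its hidden groove. The load cell is delicate: keep every push under 8 N, stop as soon as the pan catches, and do not lift, tilt or press on it. Then zero the scale: press the larger round button (tare) fully down and let it come up, leaving the small power button and all other things alone.

Things in the scene. Friction and masses are not known exactly. Their poses are not given: they have to be found in the camera images.
- scale: White kitchen scale that stands firmly (does not slide), case 236 x 176 mm, 32 mm high. Origin on the worktop, below the middle of its round deck; z up, x to the back of the scale, y to its left. The control panel is in front, from x = -80 to -152 mm: dark blank display at y = +30 mm, tare button at y = -34 mm, small power button (12 mm across) at y = -68 mm.
- scale_deck (a point): Middle of the deck, 46 mm above the worktop, axes as the scale's. Here lies the load plate, 152 mm across, hidden by the pan, with a round groove 11 mm wide, 4 mm deep, mean radius 45 mm. The plate floats on rubber mounts: it stays up to 5 mm off the deck's middle in x and in y, unmeasured and new each time; pushes under 8 N do not shift it.
- pan: Loose round steel pan with a low rim, 160 mm across, 0.15 to 0.31 kg; rim upright from 6 to 20 mm above the origin. Origin: its middle, at the feet of eight studs (8 mm thick, 6 mm long, on a 45 mm radius) under it. Off its seat the studs slide on the load plate (1 to 3 N) with the origin 46 mm above the worktop; seated, it is at 42 mm. Its yaw is of no account.
- pan_rim (a point): Middle of the pan at half the rim's height, 13 mm above its origin. Only within about 1.5 mm of the groove's true middle do the studs all fall in: the pan drops 4 mm and then resists being pushed on. A finger still pressing the rim can hold that side up by friction until it is drawn back.
- tare_top (a point): Middle of the top of the tare button, a grey round button 24 mm across on the scale's front panel, about 38 mm above the worktop. It goes down 4 mm against a spring (5 N at the bottom) and springs back.
- tare (a joint): Travel of the tare button in m: 0 up, 0.004 fully down.
- power (a joint): Travel of the small power button in m: 0 up, 0.004 fully down. To be left alone.
- lemon: Lemon, 71 mm long, 51 mm high, on the worktop behind the scale; origin under its middle. Leave it alone.
- mill: Small shaker with a domed top, 44 mm across, 90 mm high, at the back; origin under its middle. Leave it alone.
- wooden_spoon: Wooden spoon, 338 mm long, lying flat along the front edge of the worktop; origin under its middle. Leave it alone.

How it is judged:
By the outcome, as a careful person would: the job done as asked, in the order asked, and still so for the second after the job is handed in, with the robot touching nothing.
It also fails if it takes over 72 s, if anything falls off the work surface, if the arm or the gripper's body presses on something with over 40 N, if the wrist force passes 120 N, or if a joint passes its speed limit or range.

### The arm

A 7-joint arm with a two-finger parallel gripper is mounted at the origin on a cart in front of the work surface, level with it; the furniture and walls round the work are solid. World frame = base frame: x ahead of the robot, y to its left, z up, the work surface at z = 0. Lengths are in m, angles in rad, forces in N, time in s.
With the tool pointing down it reaches from about 0.4 to 0.875 m from the base axis. Payload 19.3 kg.
Tool frame: the origin (TCP) lies at the very end of the fingers, on their centre line; the grasp point (between the pads) lies 19 mm behind it; x points along the fingers, y is the direction in which the jaws open and shut, and the axes are right-handed (so a half turn about x gives the same grasp; the last joint's range is limited). The gripper opens to 85 mm and grips with 20 to 120 N. Pads are 22 mm wide; open, the fingers measure 114 mm over their backs; the gripper's body (76 mm by 85 mm) begins 54 mm behind the grasp point. The pads swing forward as they close: fully open they stand 13 mm farther back than shut.
Start: joints at [-1.354, 0.521, -0.036, 1.599, 0.021, 1.021, -0.113], TCP at [0.177, 0.599, 0.231] pointing down, gripper open.
Joint ranges: [-2.91, 2.91], [-0.3, 2.13], [-1.5, 1.42], [0.17, 2.43], [-1.26, 4.41], [0.16, 1.93], [-2.52, 2.52]. Speed limits (rad/s): [1.89, 1.89, 2.39, 2.39, 3.01, 3.01, 3.01].

### API

Orientations are given as [roll, pitch, yaw] about the fixed x, y, z axes, in that order (R = Rz(yaw) Ry(pitch) Rx(roll)).
In Python, from workcell import bot, grab_frame, job_done gives the robot as it stands.
- The arm moves only by the shell command python3 -m pendant 'ROWS' [OPENING] [FORCE]. ROWS is JSON, a list of rows, each a list of 4 numbers: the shift along the tool's x, y, z in mm, then the turn about the tool's x in degrees. A call has 1 to 12 rows; each row shifts and turns the commanded pose from where the row before left it, along the tool's axes as they then stand; what a row does not reach is not made up. A row lasts 1/8 s, in which the tool goes at most 62.5 mm and 10.7 degrees, less where a joint would pass 70% of its speed; a pose out of reach is approached as far as the arm can. A call is refused whole if a number of a shift passes 62.5 or a number of a turn 10.7, either way. A call with a gripper value outside its range is refused whole. OPENING is the opening, from -1 (shut) to 1 (fully open), set as the call begins (- or left out, the last holds). The fingers move at their own pace and stop on an object; FORCE is the grip in N (left out, the last holds). Time passes only in rows, so rows that do not move let the fingers close. It gives the time, the measured TCP pose, the force and the opening at its end, in the units of the state.
- bot.observe(): the state, without advancing time (a new reading comes with each control period).
- grab_frame(name): name is "side" or "top"; returns a dict with "img" (384x512x3 uint8, red, green, blue), "fovy" (degrees; the focal length in pixels is half the picture's height over the tangent of half this angle, whatever the lens; pixels are square), "cx", "cy" (the principal point, pixels), "R" (3x3) and "t" (3): a world point X has camera coordinates R X + t. Camera axes: x right, y down, z forward; pixel columns grow to the right and rows downward; lengths in m; the calibration is good to about 2 mm. A picture is of the moment at which its call begins. There is no depth.
- job_done(): hands the job in, once; it reports no verdict.
The state is a dict: "clock": time; "qpos": joint angles; "qd": joint speeds; "joint_efforts": joint torques, N m; "position": TCP position; "tool_rot": TCP orientation; "force": force on the tool from outside, world axes, zero at the start; "moment": the same for the moment, N m; "grip_width": finger opening in m.
Only numpy, scipy, OpenCV 4.12 (cv2) and the standard library are available. Lean on these libraries where they do the work, as an engineer would, in place of code of your own. Each camera call takes 0.05 s, during which the arm holds its last target.

## Working session

There is one attempt and no reset: what is moved stays moved. The work goes in short steps, Python scripts to look and compute and a shell command to move; the robot and the scene stay as the last step left them, time stands still between calls to the robot, and variables do not carry over. Pictures are saved under pics/ and viewed, and the job is handed in when it is done.

```bash
ls; mkdir -p pics; python3 - <<'E'
from workcell import bot, grab_frame
import cv2
print(bot.observe())
for n in("side","top"):
    f=grab_frame(n); cv2.imwrite(f"pics/{n}0.png",f["img"][:,:,::-1]); print(n,f["fovy"],f["cx"],f["cy"],f["R"],f["t"])
E
```

```text
pics
{'clock': 0.0, 'qpos': array([-1.35418721,  0.52202397, -0.03634549,  1.59999918,  0.02118271,
        1.02108018, -0.11275896]), 'qd': array([ 0.00040512,  0.00038329,  0.0007025 , -0.00047491,  0.00036452,
       -0.00034087,  0.00052844]), 'joint_efforts': array([-5.84944646e-04, -9.27099395e+01,  1.97959252e+00, -3.69930053e+01,
        1.78277108e-02,  8.19767505e-03,  1.48372425e-05]), 'position': array([0.1767345 , 0.59914594, 0.23072247]), 'tool_rot': array([-1.52115879,  1.56966976, -1.80793035]), 'force': array([-1.07000564e+00, -1.49788740e-01,  5.60664954e-04]), 'moment': array([ 0.00432627,  0.01505451, -0.0088959 ]), 'grip_width': 0.08539011719379412}
side 53.927943200258994 256.2171173956009 185.90781716917775 [[ 0.99725542  0.0728363  -0.01328547]
 [ 0.03581421 -0.6316199  -0.77445055]
 [-0.06479947  0.7718492  -0.63249494]] [-0.48234684  0.21938434  0.70449692]
top 42.482914521498145 255.0021227494907 184.30495021779848 [[ 0.01929949 -0.99965207  0.01797979]
 [-0.99520663 -0.02093184 -0.09552809]
 [ 0.0958712  -0.01604996 -0.99526434]] [0.25018568 0.4800196  0.99101537]
```

View pics/side0.png

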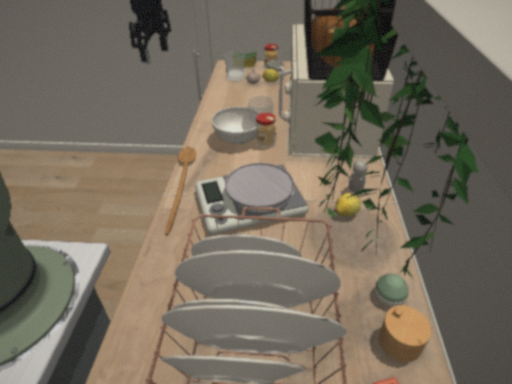

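View pics/top0.png

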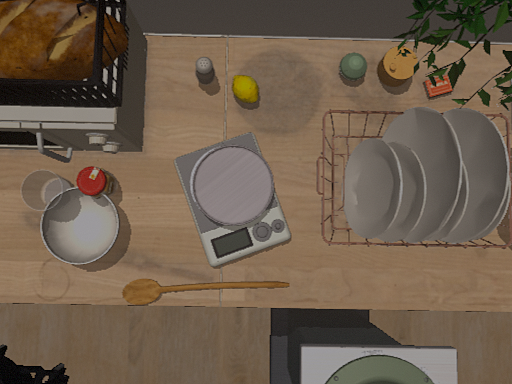

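```bash
cat > h.py <<'E'
import numpy as np, cv2
from workcell import bot, grab_frame
def cam(f):
    fl=f["img"].shape[0]/2/np.tan(np.radians(f["fovy"])/2)
    return np.array([[fl,0,f["cx"]],[0,fl,f["cy"]],[0,0,1]])
def cast(f,uv,z):
    d=f["R"].T@np.linalg.inv(cam(f))@np.r_[uv,1]; c=-f["R"].T@f["t"]
    return c+d*(z-c[2])/d[2]
def proj(f,X):
    p=cam(f)@(f["R"]@np.asarray(X)+f["t"]); return p[:2]/p[2]
E
python3 - <<'E'
from h import *
f=grab_frame("top"); c=f["img"][120:280,160:310,::-1]
cv2.imwrite("pics/topz.png",cv2.resize(c,None,fx=3.7,fy=3.7,interpolation=cv2.INTER_CUBIC))
f=grab_frame("side"); c=f["img"][150:240,180:320,::-1]
cv2.imwrite("pics/sidez.png",cv2.resize(c,None,fx=5,fy=5,interpolation=cv2.INTER_CUBIC))
E
```

```text
(no output)
```

View pics/topz.png

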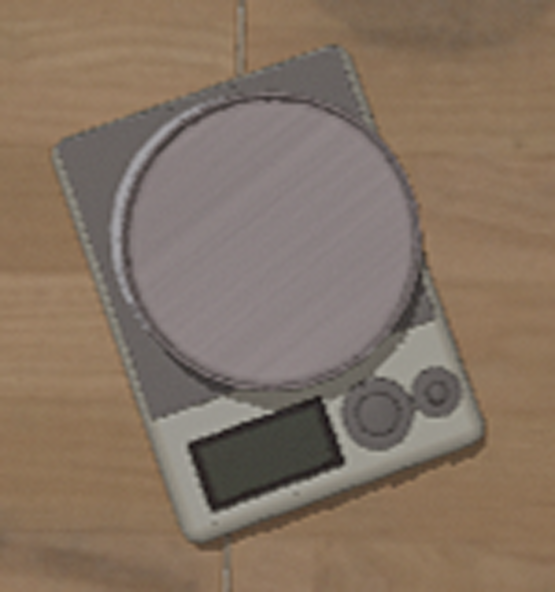

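View pics/sidez.png

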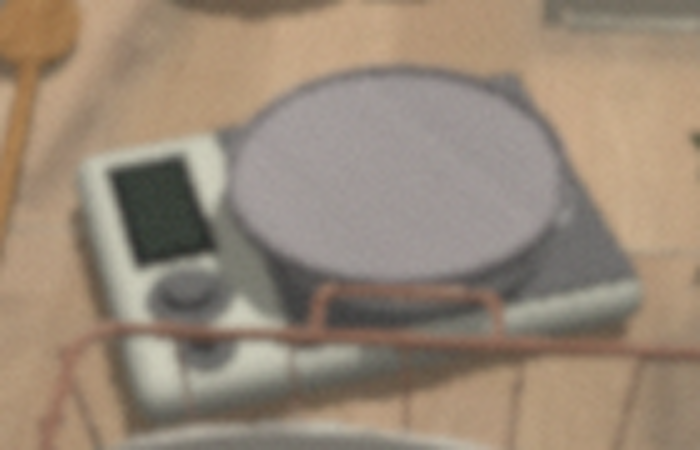

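```bash
python3 - <<'E'
from h import *
f=grab_frame("top"); g=grab_frame("side")
print("cam",-f["R"].T@f["t"],-g["R"].T@g["t"])
Z=lambda u,v:(u/3.7+160-.36,v/3.7+120-.36)
S=lambda u,v:(u/5+180-.4,v/5+150-.4)
loc={(84,88):(52,145),(84,-88):(347,42),(-152,-88):(490,440),(-152,88):(195,549)}
A=[];B=[]
for k,p in loc.items():
    X=cast(f,Z(*p),.025);A.append(k);B.append(X[:2]*1000);print(k,X)
A.append((-116,-34));B.append(cast(f,Z(379,412),.038)[:2]*1000)
A=np.array(A,float);B=np.array(B)
M,_=cv2.estimateAffinePartial2D(A,B,ransacReprojThreshold=20);print(M,np.hypot(M[0,0],M[1,0]),np.degrees(np.arctan2(M[1,0],M[0,0])));print(A@M[:,:2].T+M[:,2]-B)
# pan rim extents
def fit(pts,F,z):
    P=np.array([cast(F,p,z)[:2]*1000 for p in pts])
    s=np.linalg.lstsq(np.c_[2*P,np.ones(len(P))],(P**2).sum(1),rcond=None)[0]
    return s[:2],np.sqrt(s[2]+s[:2]@s[:2])
# radial edges on top
print("pan centre approx",cast(f,Z(270,242),.066))
print("tare top",cast(f,Z(379,412),.038),"side",cast(g,S(186,290),.038))
im=f["img"].astype(float).mean(2)
c0=np.array(Z(270,242))
im4=cv2.GaussianBlur(im,(0,0),.7).astype(np.float32)
for a in range(0,360,30):
    r=np.arange(36,46,.5);d=np.array([np.cos(np.radians(a)),np.sin(np.radians(a))])
    q=(c0+r[:,None]*d).astype(np.float32)
    print(a,cv2.remap(im4,q[:,:1].copy(),q[:,1:].copy(),1).ravel().astype(int))
E
```

```text
cam [0.37788039 0.27605208 1.02767933] [ 0.51881695 -0.37006551  0.60908485]
(84, 88) [0.52326397 0.42704682 0.025     ]
(84, -88) [0.5847521  0.26526557 0.025     ]
(-152, -88) [0.36590911 0.18284034 0.025     ]
(-152, 88) [0.30417716 0.34210884 0.025     ]
[[ 9.22830360e-01 -3.52568371e-01  4.75720400e+02]
 [ 3.52568371e-01  9.22830360e-01  3.16332424e+02]] 0.9878868003408016 20.909412726967403
[[-1.05183886  0.11042369]
 [-0.48793475 -0.526474  ]
 [ 0.56709498 -1.30738088]
 [ 0.24701217  1.84226437]
 [ 0.72565568 -0.11885011]]
pan centre approx [0.46814274 0.30426863 0.066     ]
tare top [0.37993375 0.24417711 0.038     ] side [0.3777439  0.24524265 0.038     ]
0 [130 129 126 123 117 111 106 102  98  95  98 103 111 118 120 121 120 120
 120 120]
30 [131 129 125 120 114 109 104  97  88  77  68  63  61  63  65  71  80  93
 108 123]
60 [130 128 125 119 114 109 105 101  98  96  98  99 100 101  99  97  93  88
  83  87]
90 [135 132 129 122 116 107  99  98  96  98 100 100 101 100 100 101 103 108
 114 112]
120 [132 129 125 118 110 104  97  90  81  72  69  69  78  87  94  98  99  99
  99  98]
150 [130 128 122 115 107  99  95  98 103 107 109 106 103 101  99  99  99  98
  98  99]
180 [128 126 121 115 105  94  92  93 105 120 132 143 142 136 125 112 105 100
  99  99]
210 [127 126 121 114 106  95  89  93 100 117 133 143 149 146 135 123 111 102
 100 100]
240 [132 129 125 112  98  89  84  90 106 122 129 132 124 114 105 102 101 104
 107 110]
270 [133 129 125 112 100  90  81  89  97  97  96  96  96  97  99  99  99  99
 100 100]
300 [134 132 130 123 115 105  96  92  93  93  93  94  96  97  98  98  98  97
  98 102]
330 [134 132 128 124 116 107 102  98  98 101 104 107 111 112 113 113 113 113
 113 112]
```

```bash
python3 - <<'E'
from h import *
from scipy.spatial.transform import Rotation as Ro
from scipy.optimize import least_squares
o=bot.observe(); print(np.round(Ro.from_euler('xyz',o["tool_rot"]).as_matrix(),3))
for _ in range(4): print(o["clock"],np.round(bot.observe()["force"],2))
f=grab_frame("top")
im=cv2.GaussianBlur(np.mean([grab_frame("top")["img"] for _ in range(4)],0).astype(np.float32).mean(2),(0,0),.6)
def prof(a,z,c,r):
    P=[proj(f,[c[0]+q*np.cos(a),c[1]+q*np.sin(a),z]) for q in r]
    P=np.float32(P);return cv2.remap(im,P[:,:1].copy(),P[:,1:].copy(),1).ravel()
# pan edge, world angles; r from 70 to 100 mm
c=np.array([.467,.304]);r=np.arange(.066,.100,.001)
for a in range(0,360,15):
    p=prof(np.radians(a),.066,c,r);print(a,p[::2].astype(int))
E
```

```text
[[-0.     0.283  0.959]
 [-0.     0.959 -0.283]
 [-1.    -0.     0.   ]]
0.3 [-0.69 -1.11 -0.1 ]
0.3 [-0.69 -1.11 -0.1 ]
0.3 [-0.69 -1.11 -0.1 ]
0.3 [-0.69 -1.11 -0.1 ]
0 [129 129 130 132 129 113  87  99  97  96  98  99  99 100 106 106 111]
15 [131 131 132 132 127 111  88  93  99  98  93  93 100 112 120 124 127]
30 [130 129 131 132 127 104  81 108 131 124 106 102 107 113 120 122 124]
45 [129 129 131 132 122  95  78 107 142 145 118 101  99 100 100  97  97]
60 [128 128 129 127 119  98  85 110 144 151 126 104  99 100 100 100 100]
75 [129 129 130 127 114  92  90 117 147 146 120 101  99 100 100 100 100]
90 [128 128 128 124 110  90  99 131 144 127 104  99  99  99 101 110 117]
105 [133 134 133 126 108  93 108 134 127 103  98 103 116 123 116 118 124]
120 [132 132 129 120 100  95 109 110 101  99  99  99 107 120 116 115 121]
135 [134 134 131 118  95  92  91  97  99  99  99  99  98  99  98 101 114]
150 [133 133 130 119 102  92  68  70  90  99  99  98  98  98  98  98  97]
165 [134 134 131 117  99  94  68  64  85 127 153 153 152 151 151 152 153]
180 [135 136 133 122 103  93  98 101 100 101 116 132  77  47  51  63  65]
195 [135 135 130 120 109 101  99 102  96  66  42  48  60  65  64  64  64]
210 [132 131 129 120 106  97  93  98 101  98  90  91  99  98  91  85  88]
225 [131 131 129 122 111 111 107 101  99 103 125 150 152 152 151 150 149]
240 [132 132 130 122 110 100  80  62  62  78 113 147 153 152 151 151 151]
255 [133 133 132 126 110 101  88  62  62  78 107 119 107 105 115 118 119]
270 [130 131 131 127 115 104  98  97 110 120 121 120 120 120 120 120 120]
285 [131 131 131 128 119 104  97  99 108 116 118 118 118 117 116 115 114]
300 [131 131 131 130 123 106  97 103 109 112 114 115 117 116 115 113 111]
315 [131 131 132 131 126 110  96  97 104 113 116 116 117 118 118 118 117]
330 [130 130 132 131 126 112  93  95  94  97  98  98 106 114 108 107 109]
345 [129 130 130 129 124 110  90  90  95  97  99  99  99  99  99  99  99]
```

```bash
cat >> h.py <<'E'
from scipy.optimize import least_squares
def edge(f,im,c,z,angs,r0,r1,sign):
    r=np.arange(r0,r1,.00025);out=[]
    for a in np.radians(angs):
        d=np.array([np.cos(a),np.sin(a)])
        P=np.float32([proj(f,[*(c+q*d),z]) for q in r])
        p=cv2.remap(im,P[:,:1].copy(),P[:,1:].copy(),1).ravel()
        g=np.gradient(cv2.GaussianBlur(p.reshape(-1,1),(0,0),2).ravel())*sign
        k=g.argmax(); out.append(c+r[k]*d)
    return np.array(out)
def circ(P,R=None):
    fn=lambda s:np.hypot(P[:,0]-s[0],P[:,1]-s[1])-(R if R else s[2])
    s=least_squares(fn,[*P.mean(0),.08][:2 if R else 3],loss='soft_l1',f_scale=.0008)
    return s.x,np.std(fn(s.x))
def avg(n,k=3):
    F=[grab_frame(n) for _ in range(k)]
    return F[0],cv2.GaussianBlur(np.mean([x["img"] for x in F],0).astype(np.float32).mean(2),(0,0),.6)
E
python3 - <<'E'
from h import *
f,im=avg("top",2)
c=np.array([.470,.305])
for z in(.046,.044,.048):
    P=edge(f,im,c,z,range(30,111,5),.081,.096,-1)
    print(z,"plate R76",circ(P,.076),"free",circ(P)); 
print(np.round(np.hypot(*(P-c).T)*1000,1))
c=np.array([.4675,.304])
P=edge(f,im,c,.066,range(30,111,5),.077,.084,1);print("pan outer TL",circ(P,.08),circ(P))
Q=edge(f,im,c,.066,list(range(-90,-44,5)),.077,.084,1);
PQ=np.r_[P,Q];print(circ(PQ,.08),circ(PQ))
P=edge(f,im,c,.066,range(0,360,10),.068,.079,-1);print("pan inner",circ(P))
E
```

```text
0.046 plate R76 (array([0.47435452, 0.31498142]), np.float64(0.00034055342820551467)) free (array([0.47373358, 0.31318919, 0.07770235]), np.float64(0.0002864381333409228))
0.044 plate R76 (array([0.47469189, 0.31524704]), np.float64(0.0003035408528909011)) free (array([0.47407907, 0.3135411 , 0.0776299 ]), np.float64(0.00024863392684880257))
0.048 plate R76 (array([0.47420798, 0.31469784]), np.float64(0.0003433416913594765)) free (array([0.47361654, 0.31298509, 0.07762624]), np.float64(0.00029677982915120863))
[84.5 85.5 85.3 85.8 85.8 86.2 86.3 86.5 86.3 87.  85.5 86.  85.5 85.5
 84.5 84.  83.8]
pan outer TL (array([0.46859914, 0.30315349]), np.float64(0.00048192748250807955)) (array([0.47000917, 0.30751388, 0.07580024]), np.float64(0.00030300742154384426))
(array([0.46807081, 0.30340865]), np.float64(0.0008254725675944686)) (array([0.46857512, 0.30362106, 0.07957978]), np.float64(0.000833846996819707))
pan inner (array([0.46882076, 0.30390814, 0.0745872 ]), np.float64(0.0014997123241080339))
```

```bash
python3 - <<'E'
from h import *
f=grab_frame("side"); im=f["img"][0:80,110:200,::-1].copy()
im=cv2.resize(im,None,fx=7,fy=7,interpolation=cv2.INTER_CUBIC)
t=bot.observe()["position"]; y=np.array([.283,.959,0])
for dz in(0,.013):
  for s in(-.0427,0,.0427):
    p=(proj(f,t+y*s+[0,0,dz])-[110,0]+.5)*7; print(p/7+[110,0]); cv2.circle(im,tuple(int(v) for v in p),3,(0,0,255) if dz==0 else (0,255,0),-1)
cv2.imwrite("pics/tip.png",im)
E
```

```text
[148.54727606  68.16389218]
[157.47113076  62.26609894]
[165.8661392   56.71782124]
[147.56353428  63.24628555]
[156.59096278  57.45145286]
[165.07914466  52.00277012]
```

View pics/tip.png

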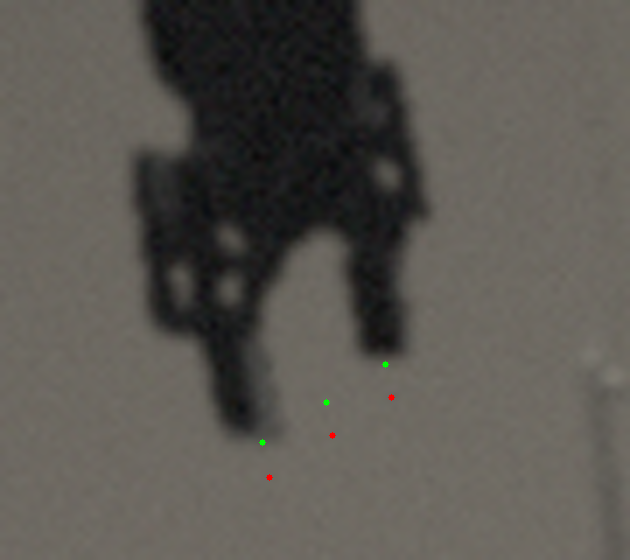

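```bash
python3 -m pendant '[[0,-24.5,28.6,0],[0,-24.5,28.6,0],[0,-24.5,28.6,0],[0,-24.5,28.6,0],[0,-24.5,28.6,0],[0,-24.5,28.6,0],[0,-24.5,28.6,0],[0,-24.5,28.6,0],[0,-24.5,28.6,0],[0,-24.5,28.6,0],[0,-24.5,28.6,0],[0,-24.5,28.6,0]]' 1; python3 -m pendant '[[0,0,0,-9.75],[0,0,0,-9.75],[0,0,0,-9.75],[0,0,0,-9.75],[0,0,0,-9.75],[0,0,0,-9.75],[0,0,0,-9.75],[0,0,0,-9.75],[0,0,0,0],[0,0,0,0]]'
cat >> h.py <<'E'
from scipy.spatial.transform import Rotation as Ro
def st():
    o=bot.observe();R=Ro.from_euler('xyz',o["tool_rot"]).as_matrix()
    return o,R
def to(p):
    o,R=st();print("clock",round(o["clock"],2),"pos",np.round(o["position"]*1000,1),"az z",round(np.degrees(np.arctan2(R[1,2],R[0,2])),2),"F tool",np.round(R.T@o["force"],2),"need tool mm",np.round(R.T@(np.array(p)-o["position"])*1000,1))
E
python3 -c "
from h import *
d=np.array([.477,.879]);p=np.array([.4683,.3036])-d*.088
to([*p,.12])
f=grab_frame('top');cv2.imwrite('pics/t1.png',f['img'][:,:,::-1])
f=grab_frame('side');cv2.imwrite('pics/s1.png',f['img'][:,:,::-1])"
```

```text
clock: 2.2
position: [0.4234, 0.2194, 0.2315]
tool_rot: [0.884, 1.57, 0.597]
force: [0.4, 1.1, 0.6]
grip_width: 0.0855
clock: 3.45
position: [0.4229, 0.2203, 0.2314]
tool_rot: [-0.907, 1.571, 0.163]
force: [-0.2, 0.1, 0.1]
grip_width: 0.0854
clock 3.45 pos [422.9 220.3 231.4] az z 61.32 F tool [-0.07  0.2   0.03] need tool mm [ 1.114e+02 -1.000e-01  6.900e+00]
```

View pics/t1.png

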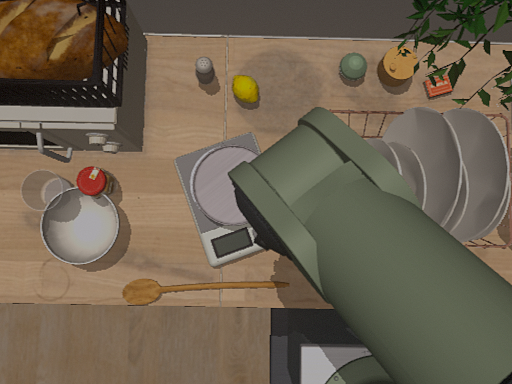

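View pics/s1.png

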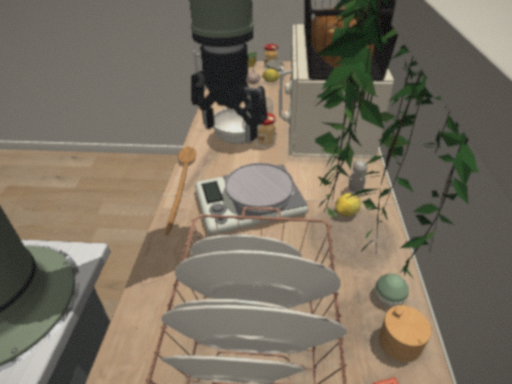

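```bash
python3 -m pendant '[[20,0,0,0],[20,0,0,0],[20,0,0,0],[20,0,0,0],[20,0,0,0],[0,0,0,0]]';  python3 -c "
from h import *
to([.4263,.2262,.042])
f=grab_frame('top');cv2.imwrite('pics/t2.png',f['img'][:,:,::-1])
f=grab_frame('side');cv2.imwrite('pics/s2.png',f['img'][:,:,::-1])"
```

```text
clock: 4.3
position: [0.4222, 0.2201, 0.1304]
tool_rot: [2.67, 1.569, -2.54]
force: [-0.0, -0.3, 0.0]
grip_width: 0.0852
clock 4.3 pos [422.2 220.1 130.4] az z 61.5 F tool [-0.01 -0.15 -0.31] need tool mm [88.4 -0.8  7.5]
```

View pics/s2.png

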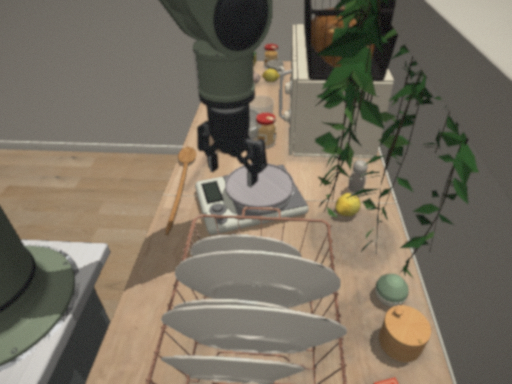

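View pics/t2.png

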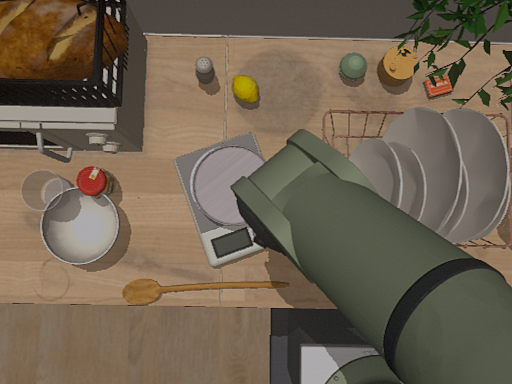

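```bash
python3 -m pendant '[[20,0,0,0],[20,0,0,0],[20,0,0,0],[14,0,0,0],[14,0,0,0],[0,0,0,0],[0,-0.8,0,0]]';  python3 -c "
from h import *
to([.4263,.2262,.042])
for n in ('top','side'):
  f=grab_frame(n);u,v,w,h=(165,125,150,140) if n=='top' else (180,120,140,110);cv2.imwrite('pics/%s3.png'%n,cv2.resize(f['img'][v:v+h,u:u+w,::-1],None,fx=4,fy=4,interpolation=2))
to([.4263,.2262,.042])"
```

```text
clock: 5.28
position: [0.4237, 0.2201, 0.0437]
tool_rot: [-0.622, 1.57, 0.453]
force: [0.2, -0.5, 0.8]
grip_width: 0.0856
clock 5.28 pos [423.7 220.1  43.7] az z 61.57 F tool [-0.83 -0.41 -0.4 ] need tool mm [1.7 0.6 6.6]
clock 5.38 pos [423.9 220.1  43.8] az z 61.55 F tool [ 0.32 -0.08 -0.13] need tool mm [1.8 0.8 6.5]
```

View pics/side3.png

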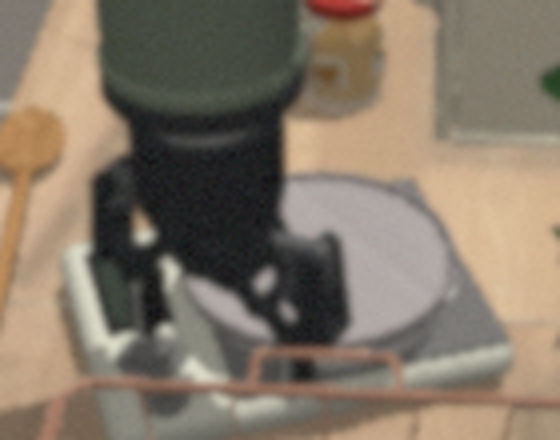

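View pics/top3.png

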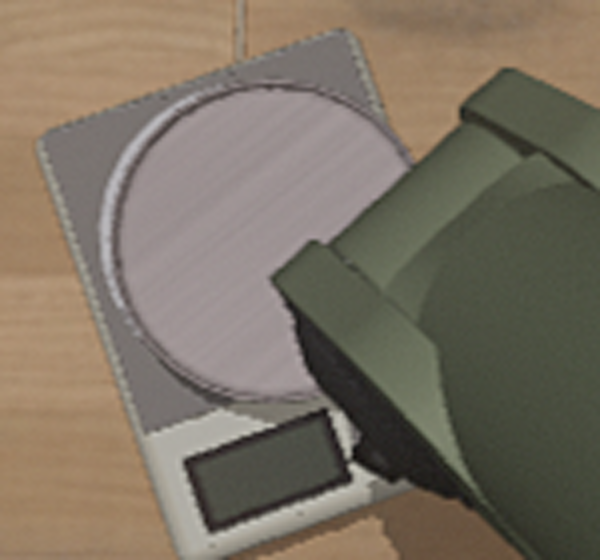

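```bash
cat > trk.py <<'E'
from h import *
def track(ref=True):
    f,im=avg("top",2)
    c=np.array([.470,.306])
    P=edge(f,im,c,.066,range(20,160,6),.060,.088,-1)
    a=circ(P,.0748);print("pan inner arc",np.round(a[0]*1000,2),round(a[1]*1000,2))
    to([.4263,.2262,.042])
if __name__=="__main__": track()
E
python3 trk.py; python3 -m pendant '[[1,0.8,4,0],[0,0,4,0],[0,0,4,0],[0,0,0,0]]'; python3 trk.py
```

```text
pan inner arc [468.88 312.11] 4.11
clock 5.47 pos [423.8 220.1  43.7] az z 61.56 F tool [ 0.2  -0.53  0.66] need tool mm [1.7 0.7 6.6]
clock: 5.98
position: [0.4287, 0.2313, 0.0423]
tool_rot: [0.007, 1.571, 1.081]
force: [0.1, 0.2, -0.8]
grip_width: 0.0851
pan inner arc [468.87 312.1 ] 4.1
clock 6.08 pos [428.5 230.9  42.3] az z 61.57 F tool [-0.1  -0.84  0.05] need tool mm [ 0.3 -0.3 -5.2]
```

```bash
cat > trk.py <<'E'
from h import *
def track():
    f,im=avg("top",2)
    c=np.array([.470,.308]); r=np.arange(.055,.09,.00025); P=[]
    for a in np.radians(range(15,165,5)):
        d=np.array([np.cos(a),np.sin(a)])
        q=np.float32([proj(f,[*(c+k*d),.066]) for k in r])
        p=cv2.remap(im,q[:,:1].copy(),q[:,1:].copy(),1).ravel()
        P.append(c+r[np.argmax(p<115)]*d)
    a=circ(np.array(P),.0748);print("pan inner arc",np.round(a[0]*1000,2),"sd",round(a[1]*1000,2))
    to([.4263,.2262,.042])
if __name__=="__main__": track()
E
python3 trk.py; python3 -m pendant '[[0,0,1,0],[0,0,1,0],[0,0,0,0]]'; python3 trk.py
```

```text
pan inner arc [468.22 304.57] sd 0.45
clock 6.17 pos [428.5 230.8  42.3] az z 61.56 F tool [ 0.17 -0.01  0.27] need tool mm [ 0.3 -0.3 -5.1]
clock: 6.55
position: [0.4295, 0.2327, 0.0423]
tool_rot: [-0.981, 1.571, 0.094]
force: [0.1, 1.1, -0.2]
grip_width: 0.0854
pan inner arc [468.24 304.57] sd 0.45
clock 6.65 pos [429.5 232.7  42.3] az z 61.56 F tool [ 0.16 -0.04 -0.48] need tool mm [ 0.3 -0.3 -7.2]
```

Tracker is now very repeatable (<0.05 mm). Continue to contact.

```bash
python3 -m pendant '[[0,0,1,0],[0,0,1,0],[0,0,0,0]]'; python3 trk.py;  python3 -m pendant '[[0,0,1,0],[0,0,1,0],[0,0,0,0]]'; python3 trk.py
```

```text
clock: 7.02
position: [0.4305, 0.2346, 0.0423]
tool_rot: [-0.274, 1.571, 0.801]
force: [0.3, 0.6, 0.2]
grip_width: 0.0855
pan inner arc [468.21 304.6 ] sd 0.49
clock 7.12 pos [430.4 234.4  42.3] az z 61.56 F tool [ 0.03  0.28 -0.21] need tool mm [ 0.3 -0.3 -9.2]
clock: 7.5
position: [0.4314, 0.236, 0.0423]
tool_rot: [-3.137, 1.57, -2.063]
force: [-1.0, -1.8, -0.4]
grip_width: 0.0857
pan inner arc [468.   305.22] sd 0.79
clock 7.6 pos [431.4 236.   42.3] az z 61.56 F tool [-0.87  0.08 -1.2 ] need tool mm [  0.3  -0.2 -11.1]
```

```bash
python3 -m pendant '[[0,0,1,0],[0,0,1,0],[0,0,0,0]]'; python3 trk.py;  python3 -m pendant '[[0,0,1,0],[0,0,1,0],[0,0,0,0]]'; python3 trk.py
```

```text
clock: 7.98
position: [0.4324, 0.238, 0.0423]
tool_rot: [-1.056, 1.571, 0.019]
force: [-0.2, -2.0, 0.3]
grip_width: 0.0852
pan inner arc [468.34 307.2 ] sd 0.65
clock 8.07 pos [432.4 238.   42.3] az z 61.57 F tool [-0.64  0.65 -1.14] need tool mm [  0.3  -0.3 -13.3]
clock: 8.45
position: [0.4333, 0.2398, 0.0423]
tool_rot: [2.295, 1.571, -2.913]
force: [-1.2, -2.4, 0.7]
grip_width: 0.0854
pan inner arc [468.76 308.8 ] sd 0.61
clock 8.55 pos [433.3 239.8  42.3] az z 61.57 F tool [-1.08 -0.28 -1.63] need tool mm [  0.3  -0.3 -15.2]
```

```bash
python3 -m pendant '[[0,0,1,0],[0,0,1,0],[0,0,0,0]]'; python3 trk.py;  python3 -m pendant '[[0,0,1,0],[0,0,0,0]]'; python3 trk.py; python3 -c "
from h import *
for n in ('top','side'):
  f=grab_frame(n);u,v,w,h=(165,125,150,140) if n=='top' else (180,120,140,110);cv2.imwrite('pics/%s4.png'%n,cv2.resize(f['img'][v:v+h,u:u+w,::-1],None,fx=4,fy=4,interpolation=2))
"
```

```text
clock: 8.93
position: [0.4343, 0.2416, 0.0423]
tool_rot: [0.22, 1.571, 1.295]
force: [-0.5, -2.1, -0.2]
grip_width: 0.0857
pan inner arc [469.49 310.8 ] sd 0.6
clock 9.03 pos [434.3 241.6  42.3] az z 61.57 F tool [-0.11  0.2  -0.94] need tool mm [  0.3  -0.3 -17.3]
clock: 9.28
position: [0.4347, 0.2424, 0.0423]
tool_rot: [0.993, 1.571, 2.068]
force: [-0.6, -1.7, -0.1]
grip_width: 0.0853
pan inner arc [469.86 311.66] sd 0.97
clock 9.38 pos [434.8 242.4  42.3] az z 61.57 F tool [-1.48  0.01 -0.95] need tool mm [  0.3  -0.3 -18.3]
```

View pics/top4.png

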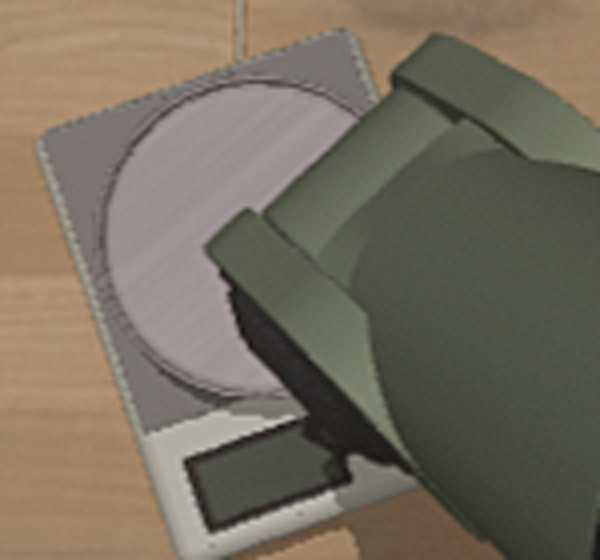

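```bash
for i in 1; do python3 -m pendant '[[0,0,0.6,0],[0,0,0.6,0],[0,0,0,0]]'; python3 trk.py; done;  python3 -m pendant '[[0,0,0.6,0],[0,0,0,0]]'; python3 trk.py
```

```text
clock: 9.85
position: [0.4353, 0.2435, 0.0423]
tool_rot: [-0.342, 1.571, 0.732]
force: [-0.6, -1.9, -0.4]
grip_width: 0.0852
pan inner arc [470.28 312.6 ] sd 0.98
clock 9.95 pos [435.3 243.4  42.3] az z 61.57 F tool [ 0.06 -1.43 -1.35] need tool mm [  0.3  -0.3 -19.5]
clock: 10.2
position: [0.4356, 0.244, 0.0423]
tool_rot: [1.849, 1.571, 2.923]
force: [-1.4, -1.6, -0.9]
grip_width: 0.0855
pan inner arc [470.71 313.14] sd 0.64
clock 10.3 pos [435.6 244.   42.3] az z 61.57 F tool [-0.57 -0.39 -1.24] need tool mm [  0.3  -0.3 -20. ]
```

```bash
python3 -m pendant '[[0,0,0.6,0],[0,0,0,0]]'; python3 trk.py;  python3 -m pendant '[[0,0,0.6,0],[0,0,0,0]]'; python3 trk.py;  python3 -m pendant '[[0,0,0.6,0],[0,0,0,0]]'; python3 trk.py
```

```text
clock: 10.55
position: [0.4359, 0.2446, 0.0423]
tool_rot: [-0.11, 1.571, 0.965]
force: [-0.7, -0.9, -0.6]
grip_width: 0.0853
pan inner arc [471.06 313.76] sd 0.75
clock 10.65 pos [435.9 244.6  42.3] az z 61.57 F tool [ 0.51  0.55 -0.85] need tool mm [  0.3  -0.3 -20.7]
clock: 10.9
position: [0.4363, 0.2452, 0.0424]
tool_rot: [-0.372, 1.57, 0.702]
force: [0.2, -0.7, -1.4]
grip_width: 0.0856
pan inner arc [471.25 313.85] sd 4.63
clock 11.0 pos [436.3 245.2  42.3] az z 61.57 F tool [-0.34 -0.1  -0.44] need tool mm [  0.3  -0.3 -21.4]
clock: 11.25
position: [0.4364, 0.2454, 0.0423]
tool_rot: [2.972, 1.571, -2.237]
force: [-0.2, -1.6, 0.2]
grip_width: 0.0851
pan inner arc [471.26 313.9 ] sd 4.64
clock 11.35 pos [436.4 245.4  42.3] az z 61.56 F tool [-0.77 -0.82 -2.14] need tool mm [  0.3  -0.3 -21.7]
```

```bash
python3 -c "
from h import *
for n in ('top','side'):
  f=grab_frame(n);u,v,w,h=(165,125,150,140) if n=='top' else (180,120,140,110);cv2.imwrite('pics/%s5.png'%n,cv2.resize(f['img'][v:v+h,u:u+w,::-1],None,fx=4,fy=4,interpolation=2))
to([0,0,0]);to([0,0,0])
a=cv2.imread('pics/side4.png');b=cv2.imread('pics/side5.png');cv2.imwrite('pics/cmp.png',np.hstack([a[160:,160:],b[160:,160:]]))
"
```

```text
clock 11.45 pos [436.4 245.4  42.3] az z 61.56 F tool [-0.76 -0.03 -1.7 ] need tool mm [  42.4  266.8 -423.6]
clock 11.45 pos [436.4 245.4  42.3] az z 61.56 F tool [-0.76 -0.03 -1.7 ] need tool mm [  42.4  266.8 -423.6]
```

View pics/cmp.png

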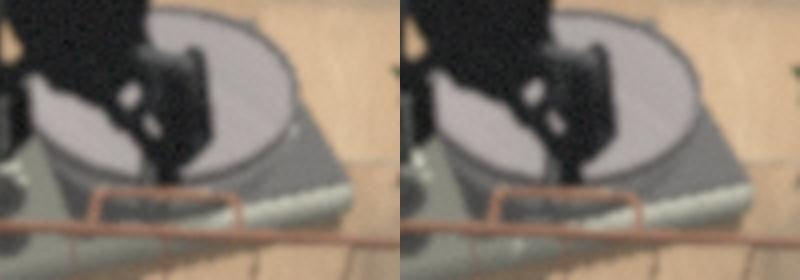

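View pics/top5.png

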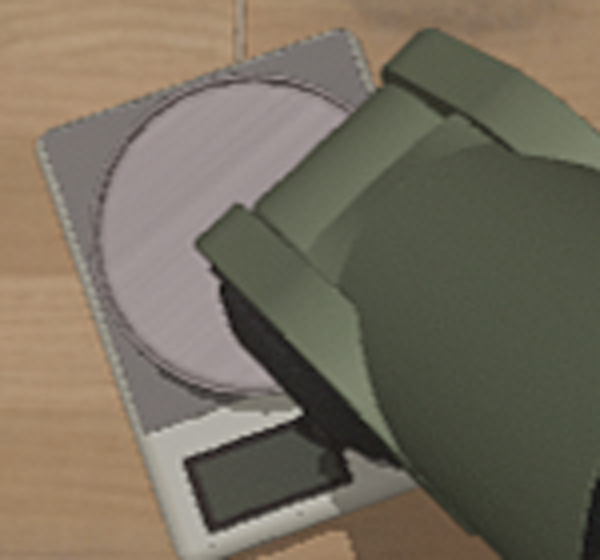

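```bash
python3 -m pendant '[[0,0,-1,0],[0,0,-2,0],[0,0,-4,0],[0,0,-6,0],[0,0,0,0]]'; python3 trk.py; python3 -c "
from h import *
for n in ('top','side'):
  f=grab_frame(n);u,v,w,h=(165,125,150,140) if n=='top' else (180,120,140,110);cv2.imwrite('pics/%s6.png'%n,cv2.resize(f['img'][v:v+h,u:u+w,::-1],None,fx=4,fy=4,interpolation=2))
a=cv2.imread('pics/side5.png');b=cv2.imread('pics/side6.png');cv2.imwrite('pics/cmp.png',np.hstack([a[160:,160:],b[160:,160:]]))
"
```

```text
clock: 12.08
position: [0.4301, 0.2335, 0.0423]
tool_rot: [-3.097, 1.57, -2.022]
force: [0.8, 0.5, 0.2]
grip_width: 0.085
pan inner arc [471.25 313.77] sd 4.62
clock 12.18 pos [430.3 234.1  42.4] az z 61.56 F tool [-0.26  0.43 -0.21] need tool mm [ 0.4 -0.2 -8.9]
```

View pics/cmp.png

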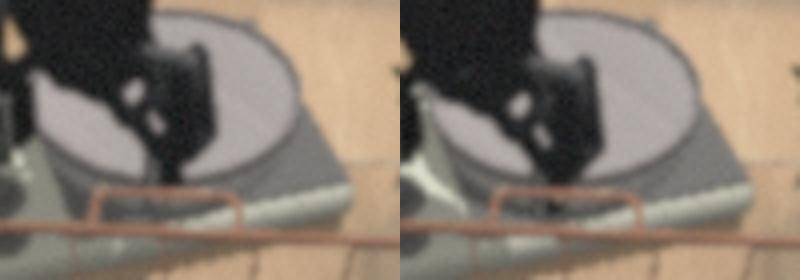

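View pics/top6.png

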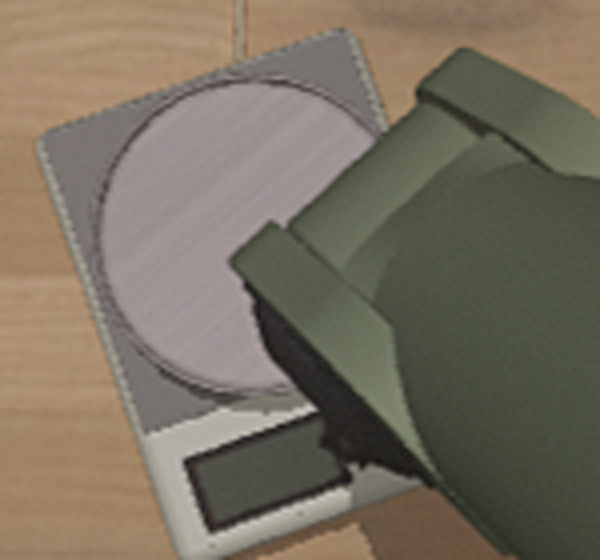

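```bash
cat > ht.py <<'E'
from h import *
from types import SimpleNamespace
def gray(img): return cv2.GaussianBlur(img.astype(np.float32).mean(2),(0,0),.6)
def arc(f,im,c,angs,thr):
    r=np.arange(.060,.09,.00025);P=[]
    for a in np.radians(angs):
        d=np.array([np.cos(a),np.sin(a)])
        q=np.float32([proj(f,[*(c+k*d),.066]) for k in r])
        p=cv2.remap(im,q[:,:1].copy(),q[:,1:].copy(),1).ravel()
        k=np.argmax(p<thr*p[:8].mean())
        if k>0:P.append(c+r[k]*d)
    return np.array(P)
def run(tag,T,S):
    f,g=grab_frame("top"),grab_frame("side")
    c=np.array([.468,.304]) if tag=="start" else np.array([.473,.314])
    for n,F,I,an in(("top",f,T,range(15,165,5)),("side",g,S,range(-30,75,5))):
        P=arc(F,gray(I),c,an,.87); a=circ(P,.0748); print(tag,n,np.round(a[0]*1000,2),"sd",round(a[1]*1000,2),len(P))
if __name__=="__main__":
    run("start",cv2.imread("pics/top0.png"),cv2.imread("pics/side0.png"))
    run("now",np.mean([grab_frame("top")["img"] for _ in range(2)],0),np.mean([grab_frame("side")["img"] for _ in range(3)],0))
E
python3 ht.py
```

```text
start top [468.8  302.86] sd 0.32 30
start side [468.32 298.72] sd 1.63 21
now top [471.89 312.14] sd 0.32 30
now side [471.52 304.37] sd 0.76 20
```

```bash
python3 -m pendant '[[0,0,-5,0],[-10,0,-5,0],[-20,0,0,0],[-30,0,0,0],[-30,0,0,0],[-20,0,-20,0],[0,0,-30,0],[0,0,-40,0],[0,0,-40,0],[0,0,0,0]]' -1;  python3 ht.py;python3 -c "
from h import *
for n in ('top','side'):
  f=grab_frame(n);u,v,w,h=(165,125,150,140) if n=='top' else (180,120,140,110);cv2.imwrite('pics/%s7.png'%n,cv2.resize(f['img'][v:v+h,u:u+w,::-1],None,fx=4,fy=4,interpolation=2));cv2.imwrite('pics/full_%s7.png'%n,f['img'][:,:,::-1])
b=cv2.imread('pics/side7.png');g=cv2.imread('pics/side0.png')[120:230,180:320];g=cv2.resize(g,None,fx=4,fy=4,interpolation=2);cv2.imwrite('pics/cmp.png',np.vstack([g[160:,],b[160:,]]))
"
```

```text
clock: 13.98
position: [0.3622, 0.1085, 0.1529]
tool_rot: [-2.806, 1.57, -1.734]
force: [0.5, 0.9, 0.5]
grip_width: 0.0
start top [468.8  302.86] sd 0.32 30
start side [468.32 298.72] sd 1.63 21
now top [471.9  312.06] sd 0.32 30
now side [471.5  304.39] sd 0.82 20
```

View pics/cmp.png

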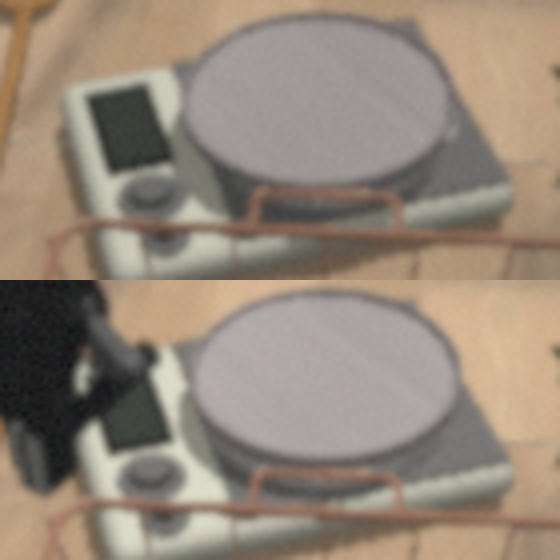

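View pics/full_top7.png

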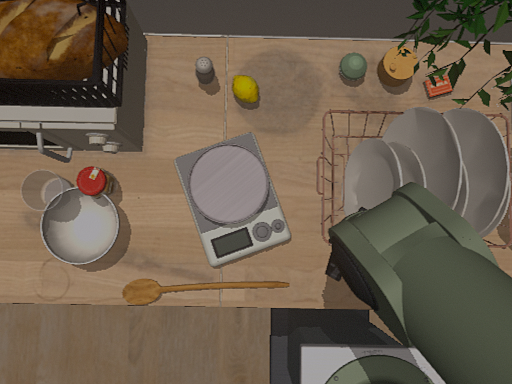

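```bash
cat > h2.py <<'E'
from ht import *
f,g=grab_frame("top"),grab_frame("side")
def el(F,I,c,lo=0,hi=360):
    P=arc(F,gray(I),c,range(lo,hi,5),.87); px=np.float32([proj(F,[*p,.066]) for p in P])
    e=cv2.fitEllipseDirect(px); return np.array(e[0]),e[1],len(P)
def tri(a,b):
    A=[];y=[]
    for F,p in((f,a),(g,b)):
        M=cam(F)@np.c_[F["R"],F["t"]]
        for i in(0,1): A.append(M[i]-p[i]*M[2])
    A=np.array(A);return np.linalg.lstsq(A[:,:3],-A[:,3],rcond=None)[0]*1000
for tag,T,S,c in(("start",cv2.imread("pics/top0.png"),cv2.imread("pics/side0.png"),[.468,.304]),("now",f["img"],g["img"],[.472,.312])):
    c=np.array(c);a=el(f,T,c);b=el(g,S,c+[0,-.004]);print(tag,a,b,"centre",np.round(tri(a[0],b[0]),1))
    # tilt: side semi axis
E
python3 h2.py
```

```text
start (array([232.85217285, 184.98248291]), (75.5000991821289, 75.90278625488281), 72) (array([258.87496948, 184.93603516]), (40.29518508911133, 65.31103515625), 67) centre [468.7 304.   60. ]
now (array([228.01170349, 183.34919739]), (75.13360595703125, 75.66944122314453), 72) (array([260.62283325, 183.66905212]), (39.47368621826172, 64.68685150146484), 67) centre [472.1 313.7  56.1]
```

```bash
python3 -c "
from h import *
to([.3795,.2444,.100])"
```

```text
clock 14.62 pos [363.6 111.1 152.2] az z 61.58 F tool [-0.21  0.39 -0.46] need tool mm [ 52.2  49.4 124.9]
```

```bash
python3 -m pendant '[[0,8,20,0],[0,8,21,0],[0,8,21,0],[5,8,21,0],[10,8,21,0],[18,9.4,20.9,0],[19,0,0,0],[0,0,0,0]]';  python3 -c "
from h import *
to([.3795,.2444,.045])
for n in ('top','side'):
  f=grab_frame(n);u,v,w,h=(165,125,150,140) if n=='top' else (180,120,140,110);cv2.imwrite('pics/%s8.png'%n,cv2.resize(f['img'][v:v+h,u:u+w,::-1],None,fx=4,fy=4,interpolation=2))
"
```

```text
clock: 15.62
position: [0.3789, 0.244, 0.0994]
tool_rot: [2.719, 1.568, -2.489]
force: [-0.2, -0.5, 0.1]
grip_width: 0.0001
clock 15.62 pos [378.9 244.   99.4] az z 61.59 F tool [-0.13 -0.07 -0.56] need tool mm [54.4 -0.4  0.8]
```

View pics/side8.png

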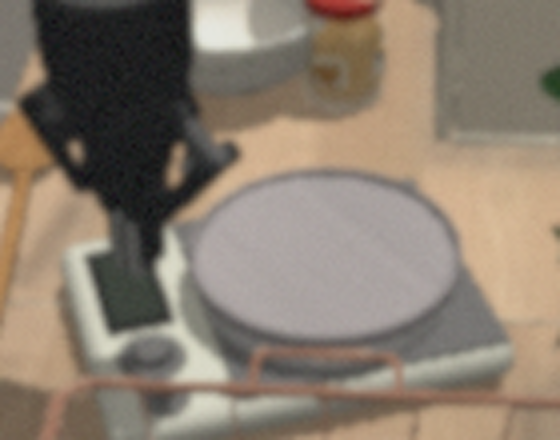

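```bash
python3 -m pendant '[[15,-0.4,0.8,0],[15,0,0,0],[15,0,0,0],[9,0,0,0],[0,0,0,0],[0,0,0,0]]';  python3 -c "
from h import *
to([.3795,.2444,.038])
for n in ('side',):
  f=grab_frame(n);u,v,w,h=(165,125,150,140) if n=='top' else (180,120,140,110);cv2.imwrite('pics/%s9.png'%n,cv2.resize(f['img'][v:v+h,u:u+w,::-1],None,fx=5,fy=5,interpolation=2))
"
```

```text
clock: 16.48
position: [0.3804, 0.2449, 0.0465]
tool_rot: [-0.509, 1.571, 0.565]
force: [-0.8, -0.2, 0.1]
grip_width: -0.0
clock 16.48 pos [380.4 244.9  46.5] az z 61.57 F tool [-0.07  0.56 -0.58] need tool mm [ 8.5  0.6 -0.9]
```

View pics/side9.png

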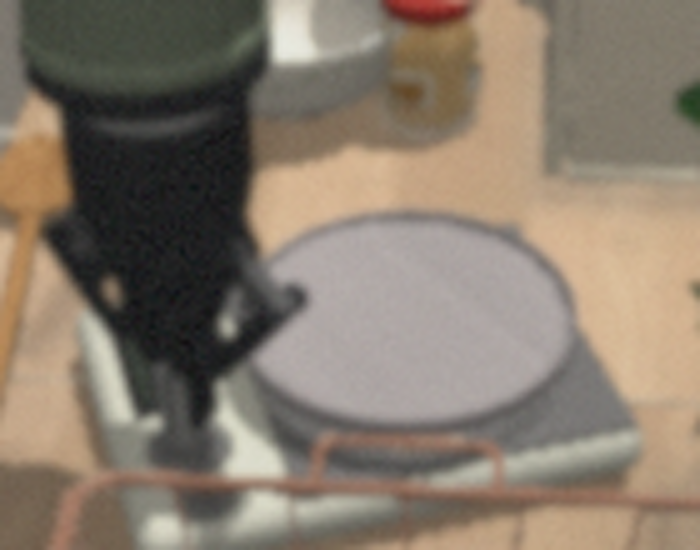

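Tip sits over the tare button, clear of the pan. Pressing in small steps.

```bash
python3 -m pendant '[[3,0.6,-0.9,0],[3,0,0,0],[2,0,0,0],[0,0,0,0],[0,0,0,0]]';python3 -m pendant '[[1,0,0,0],[1,0,0,0],[0,0,0,0],[0,0,0,0]]'; python3 -m pendant '[[1,0,0,0],[0,0,0,0],[0,0,0,0]]'
```

```text
clock: 17.15
position: [0.3795, 0.2444, 0.0384]
tool_rot: [-0.79, 1.571, 0.284]
force: [-0.2, -0.7, 4.8]
grip_width: 0.0
clock: 17.65
position: [0.3796, 0.2444, 0.0374]
tool_rot: [-0.841, 1.57, 0.233]
force: [-6.6, -4.8, 41.7]
grip_width: 0.0001
clock: 18.02
position: [0.3797, 0.2444, 0.037]
tool_rot: [-0.804, 1.569, 0.27]
force: [-10.8, -7.2, 62.1]
grip_width: -0.0002
```

```bash
python3 -m pendant '[[-1,0,0,0],[-1,0,0,0],[-1,0,0,0],[0,0,0,0]]'; python3 -c "
from h import *
print(bot.observe()['moment'])"; python3 -m pendant '[[-1,0,0,0],[0,0,0,0]]'; python3 -m pendant '[[-1,0,0,0],[0,0,0,0]]';python3 -m pendant '[[-1,0,0,0],[0,0,0,0]]'
```

```text
clock: 18.52
position: [0.3794, 0.2443, 0.0384]
tool_rot: [-0.829, 1.571, 0.245]
force: [-0.3, -0.8, 4.8]
grip_width: -0.0001
[-0.09523491  0.02759393  0.00807591]
clock: 18.77
position: [0.3794, 0.2443, 0.0393]
tool_rot: [-1.526, 1.571, -0.451]
force: [0.2, -0.6, 4.8]
grip_width: 0.0001
clock: 19.02
position: [0.3794, 0.2444, 0.0403]
tool_rot: [-0.597, 1.571, 0.477]
force: [0.2, -0.1, 3.2]
grip_width: 0.0003
clock: 19.27
position: [0.3794, 0.2443, 0.0413]
tool_rot: [-0.766, 1.571, 0.308]
force: [0.4, 0.1, 1.9]
grip_width: -0.0
```

```bash
python3 -m pendant '[[-2,0,0,0],[-5,0,0,0],[-15,0,0,0],[-30,0,0,0],[-30,0,0,0],[0,-10,-30,0],[0,-10,-40,0],[0,-10,-40,0],[0,-10,-20,0],[0,0,0,0],[0,0,0,0]]'; python3 h2.py; python3 -c "
from h import *
to([0,0,0])
for n in ('top','side'):
  f=grab_frame(n);u,v,w,h=(165,125,150,140) if n=='top' else (180,150,140,90);cv2.imwrite('pics/%s10.png'%n,cv2.resize(f['img'][v:v+h,u:u+w,::-1],None,fx=4,fy=4,interpolation=2))
"
```

```text
clock: 20.65
position: [0.353, 0.1116, 0.1238]
tool_rot: [-0.522, 1.57, 0.552]
force: [-0.3, 0.5, -0.2]
grip_width: -0.0001
start (array([232.85217285, 184.98248291]), (75.5000991821289, 75.90278625488281), 72) (array([258.87496948, 184.93603516]), (40.29518508911133, 65.31103515625), 67) centre [468.7 304.   60. ]
now (array([228.01867676, 183.35267639]), (75.11258697509766, 75.68328094482422), 72) (array([260.61993408, 183.65649414]), (39.52471923828125, 64.67967224121094), 68) centre [472.1 313.7  56.1]
clock 20.75 pos [352.9 111.8 123.6] az z 61.62 F tool [ 0.11  0.43 -0.24] need tool mm [ 123.4  257.4 -266.1]
```

View pics/side10.png

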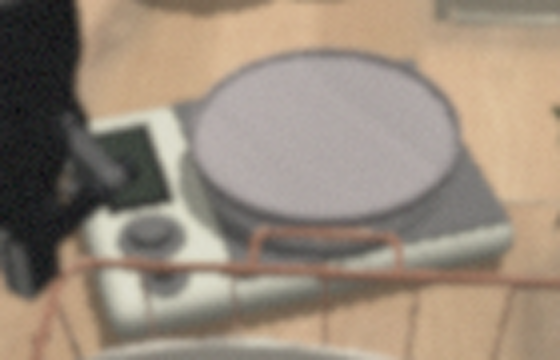

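View pics/top10.png

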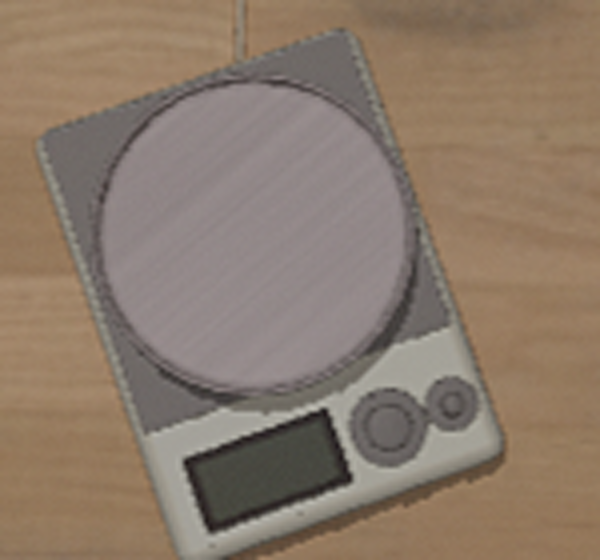

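```bash
python3 -c "
from workcell import job_done
print(job_done())"
```

```text
the job is handed in; nothing more can be done
None
```

The pan is in its groove and the tare button has been pressed fully down and come back up. However, I pressed the button's stop far too hard: the wrist read about 62 N.

- **Pan:** I pushed it along one line with both fingertips in 0.6–2 mm steps. It caught on that first pass, so no taps from the other sides were needed. Force readings during the push stayed at about 3 N or less. After I drew the fingers back, the two cameras showed the pan 3.9 mm lower than at the start (the seat is 4 mm), with no visible tilt. I saw the same position and height again after the tare press.
- **Tare:** The button was already fully down (about 5 N at the wrist) when my next two calls, 3 mm in all, went on pressing. Its top was about 4 mm higher than I expected. The 62 N is under the 120 N wrist limit. It is above the 40 N limit for the arm and gripper body, though only the closed fingertips were on the button.
- **On release:** The force fell off like a spring, and in the last pictures the button looked up again. The power button and other objects were not touched.
- **Handing in:** I gave in the job at about 21 s, with the tool drawn clear and no contact force showing.

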